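Set the inspection camera's aperture ring to the click marked by the rider

TASK

Turn the knurled ring of the leaning inspection camera until its index stands at the click marked by the small steel rider on the flange, so that the ring is held by that click, and let go. Do not shift the rider, and leave the loose things around the camera where they are.

Things in the scene. Friction and masses are not known exactly. Their poses are not given: they have to be found in the camera images.
- ring_grip (a point): Point to grip about, on the turning axis of the ring: a plain aluminium collar, 64 mm outside diameter, 40 mm tall, dark knurling. The point lies 28 mm above the flange face; the ring spans 1 to 41 mm above it. Site z: the turning axis, out of the lens, up and back towards the robot, 35 degrees from vertical. Site x: from the axis towards the ring's index, turning with the ring.
- lens_head: Fixed camera head. Origin: on the turning axis, in the face of the black flange (100 mm diameter) under the ring; z along the axis, outwards. A black barrel in the ring ends 5 mm beyond the ring's top and its glass 9 mm. Beside the ring, only index and rider stand above the flange. The grey camera and yoke behind the flange, 120 mm wide at most, are on a screwed-down stand.
- ring_index (a point): The index of the ring: outer end of a small aluminium block, 8 mm wide, at the foot of the ring, 39.5 mm from the turning axis and 4 mm above the flange face, below a black stripe up the ring's side.
- rider_nose (a point): Inner, pointed end of the steel rider, a 12 mm wide clip on the flange rim that marks one of the clicks; 42 mm from the turning axis, 4 mm above the flange face. The rider lies between 41 and 72 mm from the axis and reaches at most 8 mm above the flange face. Site x axis: from the turning axis outwards through the rider; z axis along the turning axis.
- aperture_ring (a joint): Angle of the ring, rad, anticlockwise seen from outside, looking into the lens (right-handed about the z axis of ring_grip); range -0.08 to 1.28. It clicks at 0, 0.40, 0.80 and 1.20 (short bright ticks on the flange), needs about 0.16 N m to pass between clicks, and settles in the nearest one when let go. Starts at 0 or 0.40.
- stop_rider (a joint): Angle of the rider, rad, counted the same way but from the ring's third click: 0 means that the rider marks ring angle 0.80, 0.40 that it marks ring angle 1.20. It is clicked in at one of these two and stays put unless pushed with some 5 N.
- movement: Loose bystander: black square clock movement, 56x56x32 mm, lying in front of the camera; origin at the centre of its underside.
- tin: Loose bystander: round grey parts tin, 60 mm diameter, 26 mm high, left of the camera; origin at the centre of its underside.
- brush: Loose bystander: dust brush with wooden handle, 159 mm long, 42 mm wide, 12 mm high, lying; origin at the centre of its underside.

How it is judged:
At the end, for the whole second after the job is handed in: The ring is at rest and released with its index within 0.1 rad (about 6 degrees) of the rider, i.e. in the rider's click (angle between the x axis of ring_grip and the x axis of rider_nose, either way round below 0.1 rad and velocity of joint aperture_ring between -0.05 and 0.05 rad/s); the robot touches nothing.
It fails at once if the rider was shifted by more than 8 mm (distance of rider_nose from where it was at the start of the episode above 0.008 m).
It fails at once if a loose bystander was moved by more than 25 mm (distance of any of movement, tin, brush from where it was at the start of the episode above 0.025 m).
It also fails if it takes over 35 s, if anything falls off the work surface, if the arm or the gripper's body presses on something with over 40 N, if the wrist force passes 120 N, or if a joint passes its speed limit or range.

ROBOT

A 6-joint arm with a two-finger parallel gripper is mounted at the origin on the work surface; the furniture and walls round the work are solid. World frame = base frame: x ahead of the robot, y to its left, z up, the work surface at z = 0. Lengths are in m, angles in rad, forces in N, time in s.
With the tool pointing down it reaches from about 0.3 to 0.875 m from the base axis. Payload 6.4 kg.
Tool frame: the origin (TCP) lies on the centre line of the jaws, within the pads' length; the fingertips stand 17 mm ahead of it and the grasp point (between the pads) lies 2 mm behind it; z points along the fingers, x is the direction in which the jaws open and shut, and the axes are right-handed (so a half turn about z gives the same grasp; the last joint's range is limited). The gripper opens to 85 mm and grips with 20 to 120 N. Pads are 22 mm wide; open, the fingers measure 114 mm over their backs; the gripper's body (76 mm by 85 mm) begins 54 mm behind the grasp point. The pads swing forward as they close: fully open they stand 13 mm farther back than shut.
Start: joints at [1.112, 0.181, 1.607, -0, 1.354, -0.206], TCP at [0.144, 0.557, 0.222] pointing down, gripper open.
Joint ranges: [-2.99, 2.99], [-0.89, 2.07], [0.3, 2.58], [-1.14, 4.28], [0, 2.63], [-3.12, 3.12]. Speed limits (rad/s): [2.57, 2.57, 3.01, 3.14, 3.14, 3.14].

INTERFACE

Orientations are given as a unit quaternion [w, x, y, z].
In Python, from bench import ctrl gives the robot as it stands.
- The arm moves only by the tool servo_tool, never from a script. Its argument "increments" is text: rows parted by semicolons, each of 5 numbers parted by spaces: the shift along the tool's x, y, z in cm, then the turn about the tool's z in rad, then the opening, from 0 (shut) to 1 (fully open). In form: dx dy dz yaw gripper; .... A call has 1 to 10 rows; each row shifts and turns the commanded pose from where the row before left it, along the tool's axes as they then stand; what a row does not reach is not made up. A row lasts 1/8 s, in which the tool goes at most 62.5 mm and 10.7 degrees, less where a joint would pass 70% of its speed; a pose out of reach is approached as far as the arm can. A call is refused whole if a number of a shift passes 6.25 or a number of a turn 0.188, either way. A call with a gripper value outside its range is refused whole. The fingers move at their own pace and stop on an object; the grip force is fixed at half the most. Time passes only in rows, so rows that do not move let the fingers close. It gives the time, the measured TCP pose, the force and the opening at its end, in the units of the state.
- ctrl.get_obs(): the state, without advancing time (a new reading comes with each control period).
- ctrl.camera(name): name is "side" or "top" or "wrist"; returns (picture, depth): 384x512x3 uint8, red, green, blue; 384x512 float32, m along the optical axis (not along the pixel's ray), 0 where there is no reading.
- ctrl.camera_params(name): a dict with "mtx" (3x3 intrinsics, pixels), "distortion" ([k1, k2, p1, p2, k3] as OpenCV has them; the pictures are not rectified), "position" and "attitude" of the camera in the world; the wrist camera has in their place "tool_from_camera" (4x4, takes a point from camera to tool coordinates, whose origin is the TCP and whose axes are the tool frame's). Camera axes: x right, y down, z forward; pixel columns grow to the right and rows downward; lengths in m; the calibration is good to about 2 mm. A picture is of the moment at which its call begins: read the wrist's pose just before it. camera_params takes no time and is no camera call.
- ctrl.hand_in(): hands the job in, once; it reports no verdict.
The state is a dict: "time_s": time; "q": joint angles; "dq": joint speeds; "joint_efforts": joint torques, N m; "eef_pos": TCP position; "eef_rot": TCP orientation; "wrist_force": force on the tool from outside, world axes, zero at the start; "torque": the same for the moment, N m; "opening": opening from 0.0 (shut) to 1.0 (fully open).
Only numpy, scipy, OpenCV 4.12 (cv2) and the standard library are available. Lean on these libraries where they do the work, as an engineer would, in place of code of your own. Each camera call takes 0.05 s, during which the arm holds its last target.

## Working session

There is one attempt and no reset: what is moved stays moved. The work goes in short steps, Python scripts to look and compute and a tool call to move; the robot and the scene stay as the last step left them, time stands still between calls to the robot, and variables do not carry over. Pictures are saved under pics/ and viewed, and the job is handed in when it is done.

Besides the shell and the picture viewer there is one more tool, called after "Emit:" in YAML: its name, and indented under it one key for each argument. servo_tool: Moves the arm, as the interface text tells. Its arguments: {"type":"object","properties":{"increments":{"type":"string"}},"required":["increments"]}

```bash
ls; mkdir -p pics; python3 - <<'E'
from bench import ctrl
import cv2,numpy as np
np.set_printoptions(precision=4,suppress=True)
o=ctrl.get_obs()
for k,v in o.items(): print(k,v)
for n in ("side","top","wrist"):
    print(n,ctrl.camera_params(n))
for n in ("side","top"):
    p,d=ctrl.camera(n)
    cv2.imwrite(f"pics/{n}0.png",cv2.cvtColor(p,cv2.COLOR_RGB2BGR)); np.save(f"pics/{n}0d.npy",d); np.save(f"pics/{n}0p.npy",p)
E
```

```text
pics
time_s 0.0
q [ 1.1117  0.1815  1.608  -0.      1.3538 -0.2063]
dq [ 0.0005  0.0026 -0.0005  0.0013 -0.0012 -0.0018]
joint_efforts [ -0.0017 -44.4858 -35.1342  -0.0004   0.0089  -0.    ]
eef_pos [0.1435 0.5562 0.2215]
eef_rot [ 0.0004  0.7906  0.6123 -0.0008]
wrist_force [-0.1775  0.6298 -0.2438]
torque [0.0023 0.0189 0.0159]
opening 0.9976768919099368
side {'mtx': array([[369.5079,   0.    , 255.434 ],
       [  0.    , 369.5079, 190.2789],
       [  0.    ,   0.    ,   1.    ]]), 'distortion': array([-0.0057,  0.    ,  0.    ,  0.    ,  0.    ]), 'position': array([0.3868, 0.8048, 0.6701]), 'attitude': array([ 0.032 , -0.0441,  0.9063, -0.4191])}
top {'mtx': array([[465.9273,   0.    , 254.8611],
       [  0.    , 465.9273, 185.8543],
       [  0.    ,   0.    ,   1.    ]]), 'distortion': array([-0.0204,  0.    ,  0.    ,  0.    ,  0.    ]), 'position': array([0.3202, 0.1329, 1.0874]), 'attitude': array([ 0.0694, -0.7022,  0.7065, -0.0539])}
wrist {'mtx': array([[276.7464,   0.    , 252.1418],
       [  0.    , 276.7464, 195.8884],
       [  0.    ,   0.    ,   1.    ]]), 'distortion': array([-0.0244,  0.    ,  0.    ,  0.    ,  0.    ]), 'tool_from_camera': array([[ 1.    , -0.0001,  0.0007, -0.0008],
       [-0.0001,  0.9626,  0.271 , -0.0686],
       [-0.0007, -0.271 ,  0.9626, -0.1522],
       [ 0.    ,  0.    ,  0.    ,  1.    ]])}
```

View pics/side0.png

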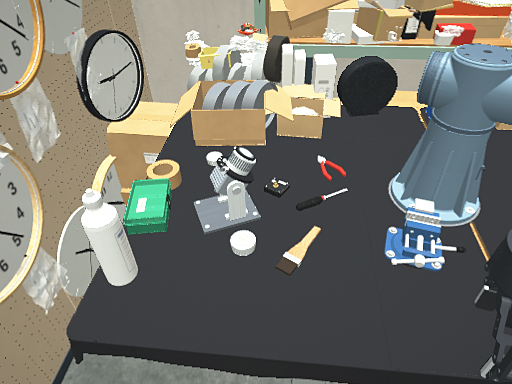

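View pics/top0.png

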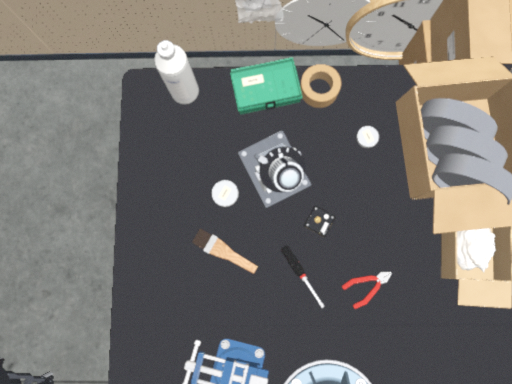

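The side view shows the leaning camera at about (238,170). In the top view it is at about (287,175), with the tin at (225,193), movement at (320,220) and brush at (228,250). I'll zoom in on the camera.

```bash
cat > h.py <<'E'
from bench import ctrl
import cv2,numpy as np
from scipy.spatial.transform import Rotation as R
np.set_printoptions(precision=4,suppress=True)
def rot(q): return R.from_quat([q[1],q[2],q[3],q[0]]).as_matrix()
def T(Rm,p):
    M=np.eye(4);M[:3,:3]=Rm;M[:3,3]=p;return M
def campose(n,obs=None):
    c=ctrl.camera_params(n)
    if n=="wrist": return T(rot(obs["eef_rot"]),obs["eef_pos"])@c["tool_from_camera"]
    return T(rot(c["attitude"]),c["position"])
def und(n,px):
    c=ctrl.camera_params(n)
    return cv2.undistortPoints(np.array(px,float).reshape(-1,1,2),c["mtx"],c["distortion"]).reshape(-1,2)
def rays(n,px,M):
    u=und(n,px); d=np.c_[u,np.ones(len(u))]
    return M[:3,3],d@M[:3,:3].T
def pts(n,px,d,M):
    c,r=rays(n,px,M); z=np.array([d[int(round(y)),int(round(x))] for x,y in px]); return c+r*z[:,None]
def proj(n,P,M):
    c=ctrl.camera_params(n); W=np.linalg.inv(M)
    return cv2.projectPoints(np.array(P,float).reshape(-1,1,3),cv2.Rodrigues(W[:3,:3])[0],W[:3,3],c["mtx"],c["distortion"])[0].reshape(-1,2)
E
python3 - <<'E'
from h import *
for n,(x0,y0,x1,y1) in dict(side=(185,130,300,260),top=(230,125,345,240)).items():
    p=np.load(f"pics/{n}0p.npy")[y0:y1,x0:x1]
    cv2.imwrite(f"pics/{n}0z.png",cv2.resize(p[:,:,::-1],None,fx=5,fy=4.6 if n=='side' else 5,interpolation=cv2.INTER_CUBIC))
    print(n,campose(n))
d=np.load("pics/top0d.npy");M=campose("top")
for px in [(287,175),(225,193),(320,220),(228,250),(250,165),(300,185)]: print(px,pts("top",[px],d,M))
E
```

```text
side [[-0.9941 -0.0532  0.095   0.3868]
 [-0.1068  0.6449 -0.7568  0.8048]
 [-0.021  -0.7624 -0.6467  0.6701]
 [ 0.      0.      0.      1.    ]]
top [[-0.0041 -0.9848  0.1738  0.3202]
 [-0.9997  0.0079  0.0214  0.1329]
 [-0.0224 -0.1736 -0.9846  1.0874]
 [ 0.      0.      0.      1.    ]]
(287, 175) [[0.5017 0.0888 0.1799]]
(225, 193) [[0.491  0.2249 0.0274]]
(320, 220) [[0.4281 0.0069 0.0181]]
(228, 250) [[0.3612 0.2186 0.0104]]
(250, 165) [[0.5602 0.1676 0.0114]]
(300, 185) [[0.5106 0.0508 0.0148]]
```

View pics/side0z.png

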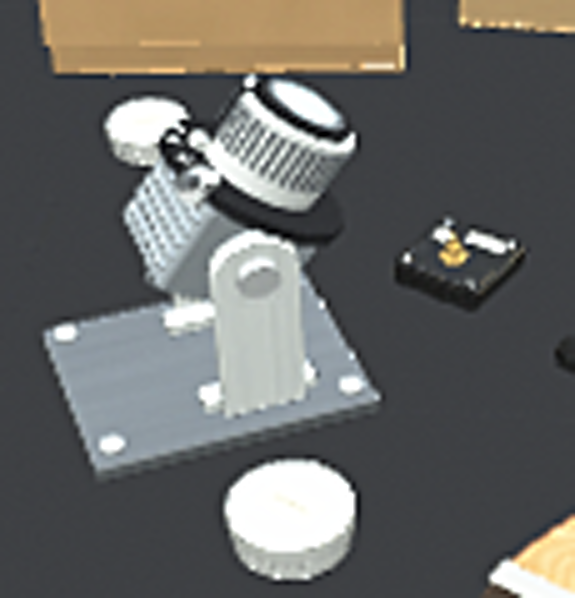

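View pics/top0z.png

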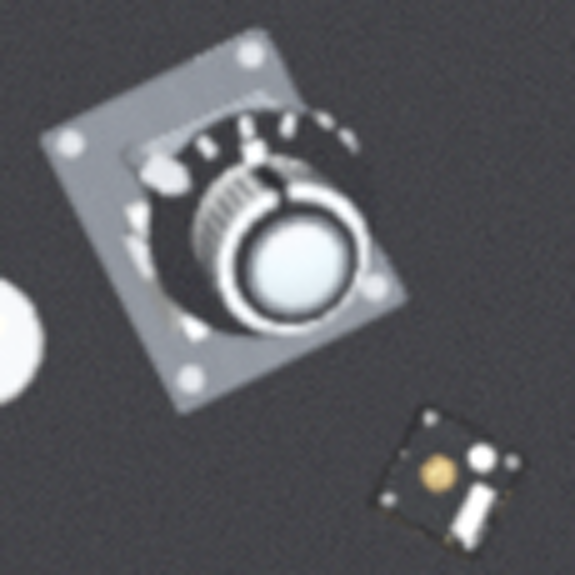

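The top zoom shows the index at (253,152) at a tick, and the rider further anticlockwise at (162,172), i.e. crop/5 + (230,125). Next I'll fit the axis and flange from the depth.

```bash
python3 - <<'E'
from h import *
from scipy.optimize import least_squares
cl=[];col=[]
for n,(x0,y0,x1,y1) in dict(side=(215,140,262,185),top=(255,140,310,200)).items():
    d=np.load(f"pics/{n}0d.npy");p=np.load(f"pics/{n}0p.npy");M=campose(n)
    px=[(x,y) for y in range(y0,y1) for x in range(x0,x1) if d[y,x]>0]
    P=pts(n,px,d,M); C=np.array([p[y,x] for x,y in px])
    m=(P[:,2]>0.09)&(np.linalg.norm(P[:,:2]-[0.52,0.1],axis=1)<0.09)
    cl.append(P[m]);col.append(C[m]);print(n,m.sum(),P[m].min(0),P[m].max(0))
    # z map
# flange plane from top: dark pixels + seed
P=cl[0];Q=cl[1]
allP=np.vstack(cl)
az0=None
# fit model: axis dir (tilt35, az), flange origin o; residual: distance to nearest of surfaces (ring side r=32,h 1..41; flange plane h=0,r 33..50; top ring h=41, barrel top h=46 / glass 50)
def sd(p):
    az,ox,oy,oz=p
    a=np.array([np.sin(np.radians(35))*np.cos(az),np.sin(np.radians(35))*np.sin(az),np.cos(np.radians(35))])
    v=allP-[ox,oy,oz];h=v@a;r=np.linalg.norm(v-np.outer(h,a),axis=1)
    def box(r0,r1,h0,h1): # distance to segment in (r,h)
        dr=np.maximum(np.maximum(r0-r,0),r-r1);dh=np.maximum(np.maximum(h0-h,0),h-h1);return np.hypot(dr,dh)
    D=np.min([box(.032,.032,.001,.041),box(.033,.05,0,0),box(.027,.032,.041,.041),box(.022,.027,.046,.046),box(0,.022,.048,.050),box(.05,.05,-.008,0)],axis=0)
    return D
best=None
for az in np.radians([150,165,180,195,210,225,240]):
    for o in [(0.53,0.1,0.14),(0.54,0.11,.13)]:
        s=least_squares(sd,[az,*o],loss='soft_l1',f_scale=0.002)
        if best is None or s.cost<best.cost: best=s
print(best.x,np.degrees(best.x[0]),best.cost,np.median(best.fun),np.percentile(best.fun,[75,90]))
az=best.x[0];o=best.x[1:]
a=np.array([np.sin(np.radians(35))*np.cos(az),np.sin(np.radians(35))*np.sin(az),np.cos(np.radians(35))])
np.savez("geo.npz",az=az,o=o,a=a)
print("grip",o+.028*a)
# image rays onto plane h=4mm for ticks/index/rider
u=np.array([-np.sin(az),np.cos(az),0]);v=np.cross(a,u)
M=campose("top");W=campose("side")
def ang(n,M,px,h):
    c,r=rays(n,px,M);t=((o+h*a-c)@a)/(r@a);X=c+r*t[:,None]-o;return np.c_[np.arctan2(X@v,X@u),np.hypot(X@u,X@v)]
z=np.array([(247,127),(205,147),(287,124),(325,117),(348,138)])/5+[230,125]
print("ticks",ang("top",M,z,0.))
z=np.array([(253,150),(150,170),(185,178)])/5+[230,125]
print("idx,rider",ang("top",M,z,.004))
E
```

```text
side 1248 [0.4751 0.0575 0.1058] [0.5755 0.159  0.1879]
top 1883 [0.4754 0.0498 0.09  ] [0.589  0.1541 0.1926]
[3.5612 0.522  0.0966 0.1342] 204.04312674103667 0.023360778024253476 0.0011315916212340563 [0.0025 0.0162]
grip [0.5074 0.0901 0.1572]
ticks [[1.3587 0.0434]
 [1.805  0.0431]
 [0.9673 0.0442]
 [0.6686 0.0522]
 [0.3924 0.0509]]
idx,rider [[1.3508 0.0345]
 [2.2394 0.0563]
 [2.1525 0.0414]]
```

Angles from the fit: index at 1.35, next tick at 1.8, rider at about 2.2. The ring therefore has to go two clicks (+0.8) anticlockwise. I'll move above it, yaw square to the lean, and look with the wrist camera.

Emit:
servo_tool:
  increments: "-3.6 4.6 -0.6 0 1;-3.6 4.6 -0.6 0 1;-3.6 4.6 -0.6 0 1;-3.6 4.6 -0.6 0 1;-3.6 4.6 -0.6 0 1;-3.6 4.6 -0.6 0 1;-3.6 4.6 -0.6 0 1;-3.6 4.6 0 0 1;-3.6 4.6 0 0 1;-3.6 4.6 0 0 1"

```text
time_s: 1.35
eef_pos: [0.4999, 0.0914, 0.2642]
eef_rot: [-0.0, 0.791, 0.612, 0.0]
wrist_force: [0.7, 0.4, -0.2]
opening: 0.998
```

Emit:
servo_tool:
  increments: "0 0 0 -0.17 1;0 0 0 -0.17 1;0 0 0 -0.17 1;0 0 0 -0.16 1;0 0 0 0 1;0 0 0 0 1;0 0 0 0 1"

```text
time_s: 2.22
eef_pos: [0.4991, 0.0932, 0.2643]
eef_rot: [-0.0, 0.546, 0.838, -0.0]
wrist_force: [-0.3, -0.2, -0.4]
opening: 0.999
```

```bash
python3 - <<'E'
from h import *
o=ctrl.get_obs();p,d=ctrl.camera("wrist")
np.savez("pics/w1.npz",p=p,d=d,pos=o["eef_pos"],rot=o["eef_rot"])
cv2.imwrite("pics/w1.png",p[:,:,::-1]); print(o["time_s"],o["eef_pos"],rot(o["eef_rot"])[:,0],o["opening"],o["wrist_force"])
E
```

```text
2.225 [0.4991 0.0932 0.2643] [-0.4037  0.9149  0.0001] 0.9986260377421268 [-0.2609 -0.2117 -0.4151]
```

View pics/w1.png

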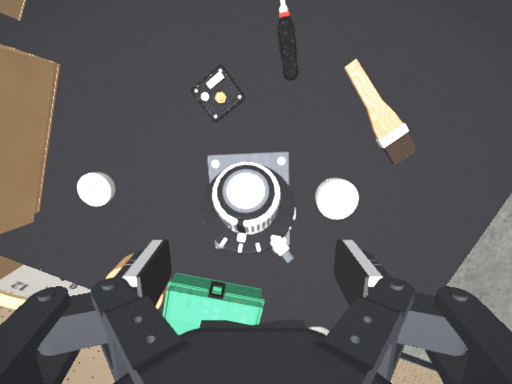

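The wrist view shows the plate square to the tool, with the lens at (247,190). The index is at (241,238) and the rider at about (280,246). I'll refit with this closer view.

```bash
python3 - <<'E'
from h import *
from scipy.optimize import least_squares
w=np.load("pics/w1.npz");obs=dict(eef_pos=w["pos"],eef_rot=w["rot"]);M=campose("wrist",obs)
p,d=w["p"],w["d"]
px=[(x,y) for y in range(155,256) for x in range(195,305) if d[y,x]>0]
P=pts("wrist",px,d,M);m=(P[:,2]>0.095)&(np.linalg.norm(P[:,:2]-[0.52,0.1],axis=1)<0.085);P=P[m];print(m.sum())
g=np.load("geo.npz")
def axis(az): return np.array([np.sin(np.radians(35))*np.cos(az),np.sin(np.radians(35))*np.sin(az),np.cos(np.radians(35))])
def sd(q):
    a=axis(q[0]);v=P-q[1:];h=v@a;r=np.linalg.norm(v-np.outer(h,a),axis=1)
    def box(r0,r1,h0,h1): return np.hypot(np.maximum(np.maximum(r0-r,0),r-r1),np.maximum(np.maximum(h0-h,0),h-h1))
    return np.min([box(.032,.032,.001,.041),box(.033,.05,0,0),box(.027,.032,.041,.041),box(.022,.027,.046,.046),box(0,.022,.048,.050),box(.05,.05,-.008,0)],axis=0)
s=least_squares(sd,[float(g["az"]),*g["o"]],loss='soft_l1',f_scale=.001)
print(s.x,np.degrees(s.x[0]),np.percentile(s.fun,[50,75,90]))
az,o=s.x[0],s.x[1:];a=axis(az)
u=np.array([-np.sin(az),np.cos(az),0]);v=np.cross(a,u)
np.savez("geo2.npz",az=az,o=o,a=a)
def ang(px,h):
    c,r=rays("wrist",px,M);t=((o+h*a-c)@a)/(r@a);X=c+r*t[:,None]-o;return np.c_[np.arctan2(X@v,X@u),np.hypot(X@u,X@v)]
print("idx,rider",ang([(241,239),(276,240),(282,247)],.004))
print("ticks",ang([(240,248),(258,247),(223,243)],.0))
t=o+.032*a; print("grip32",t, "in tool:",rot(obs["eef_rot"]).T@(t-obs["eef_pos"])*100, "x az off",az+np.pi/2)
cv2.imwrite("pics/w1z.png",cv2.resize(p[140:270,180:320,::-1],None,fx=5,fy=4.5,interpolation=cv2.INTER_CUBIC))
E
```

```text
6828
[3.6063 0.5193 0.0968 0.1356] 206.62562658276445 [0.0005 0.001  0.0016]
idx,rider [[1.3501 0.0378]
 [2.1667 0.0478]
 [2.1748 0.0568]]
ticks [[1.3579 0.0463]
 [1.7559 0.0459]
 [0.9706 0.0478]]
grip32 [0.5029 0.0885 0.1619] in tool: [-0.5788  0.1677 10.2438] x az off 5.177093829660456
```

View pics/w1z.png

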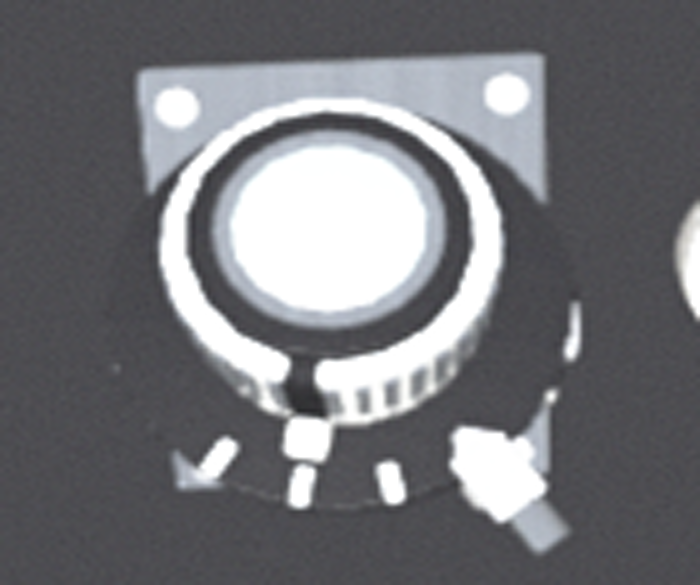

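A very good fit (0.5 mm median). The index is at 0.40 and the rider at 1.20, two clicks apart. I'll centre on the ring, pre-rotate clockwise by about 0.23, and descend.

Emit:
servo_tool:
  increments: "-0.58 0.17 0 0 1;0 0 0 0.12 1;0 0 0 0.11 1;0 0 2.2 0 1;0 0 2 0 1;0 0 2 0 1;0 0 2 0 1;0 0 1 0 1;0 0 1 0 1;0 0 0 0 1"

```text
time_s: 3.52
eef_pos: [0.5028, 0.0885, 0.1619]
eef_rot: [-0.0, 0.638, 0.77, -0.0]
wrist_force: [-0.1, -0.7, 0.5]
opening: 0.998
```

Emit:
servo_tool:
  increments: "0 0 0 0 1;0 0 0 0 0.8;0 0 0 0 0.75;0 0 0 0 0.72;0 0 0 0 0.72"

```text
time_s: 4.15
eef_pos: [0.5031, 0.0885, 0.1625]
eef_rot: [0.0, 0.638, 0.77, 0.0]
wrist_force: [-0.8, -0.1, -0.1]
opening: 0.722
```

```bash
cat > look.py <<'E'
from h import *
import sys
n=sys.argv[1]
o=ctrl.get_obs()
print(o["time_s"],o["eef_pos"],"q",o["q"],"xaz",np.degrees(np.arctan2(*rot(o["eef_rot"])[[1,0],0])),o["opening"],o["wrist_force"],o["torque"])
p,d=ctrl.camera("wrist");cv2.imwrite(f"pics/{n}w.png",p[:,:,::-1])
np.savez(f"pics/{n}w.npz",p=p,d=d,pos=o["eef_pos"],rot=o["eef_rot"])
t,d=ctrl.camera("top");np.savez(f"pics/{n}t.npz",p=t,d=d)
z=cv2.resize(t[125:215,245:335,::-1],None,fx=4.27,fy=4.27,interpolation=cv2.INTER_CUBIC)
z=cv2.resize(z,(384,384));out=np.hstack([cv2.resize(p[:,:,::-1],(416,312)).copy(),z[:312]])
cv2.imwrite(f"pics/{n}.png",out)
E
python3 look.py g1
```

```text
4.15 [0.5031 0.0885 0.1625] q [-0.0585  0.1013  1.8246  0.      1.2155 -1.8165] xaz 100.72798244973343 0.7217581052797246 [-0.8233 -0.075  -0.1165] [-0.0219  0.0645 -0.0467]
```

View pics/g1.png

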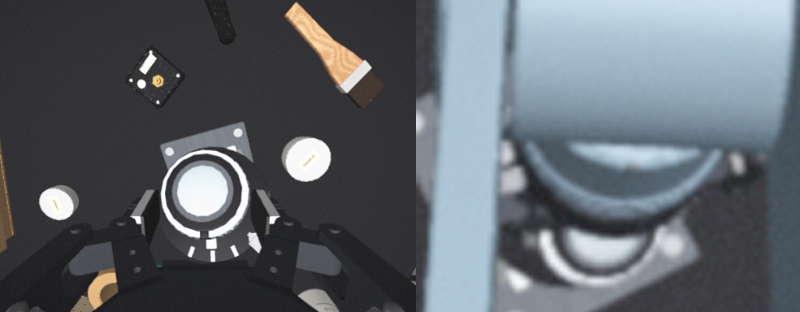

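The fingers are centred beside the ring at wrist (200,190), and at 0.72 nothing touches yet. I'll close.

Emit:
servo_tool:
  increments: "0 0 0 0 0.68;0 0 0 0 0.64;0 0 0 0 0.6;0 0 0 0 0.6"

```text
time_s: 4.75
eef_pos: [0.503, 0.0905, 0.1634]
eef_rot: [-0.001, 0.638, 0.77, 0.001]
wrist_force: [-3.8, 7.9, 8.5]
opening: 0.602
```

```bash
python3 look.py g2; python3 - <<'E'
import cv2
p=cv2.imread("pics/g2w.png");cv2.imwrite("pics/g2wz.png",cv2.resize(p[170:384,130:390],None,fx=2.9,fy=2.8))
E
```

```text
4.75 [0.503  0.0905 0.1634] q [-0.0569  0.1002  1.8238  0.0039  1.2176 -1.8165] xaz 100.74419506206227 0.6018192246633961 [-3.7771  7.9442  8.5385] [1.5356 0.6168 0.0751]
```

View pics/g2wz.png

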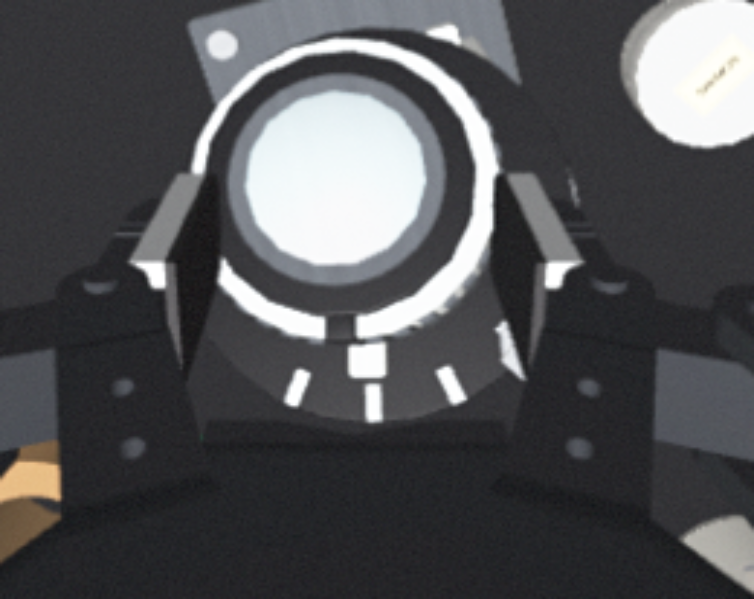

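The pads are at the ring; the arm is compliant, and the right finger touched first (2 mm, 8 N). I'll shift slightly in +x and close fully.

Emit:
servo_tool:
  increments: "0.15 0 0 0 0.57;0 0 0 0 0.54;0 0 0 0 0.5;0 0 0 0 0.5"

```text
time_s: 5.35
eef_pos: [0.5016, 0.0916, 0.1665]
eef_rot: [-0.001, 0.638, 0.77, 0.0]
wrist_force: [-20.9, 6.3, 33.8]
opening: 0.504
```

```bash
python3 look.py g3; python3 - <<'E'
from h import *
p=cv2.imread("pics/g3w.png");a=cv2.resize(p[170:384,130:390],(400,330))
s,d=ctrl.camera("side");b=cv2.resize(s[130:210,190:287,::-1],(400,330),interpolation=cv2.INTER_CUBIC)
cv2.imwrite("pics/g3x.png",np.hstack([a,b]))
E
```

```text
5.35 [0.5016 0.0916 0.1665] q [-0.0538  0.0956  1.8221  0.0021  1.226  -1.8126] xaz 100.73281460759934 0.504184010067445 [-20.8611   6.3169  33.75  ] [ 0.7435  3.2796 -0.5519]
```

View pics/g3x.png

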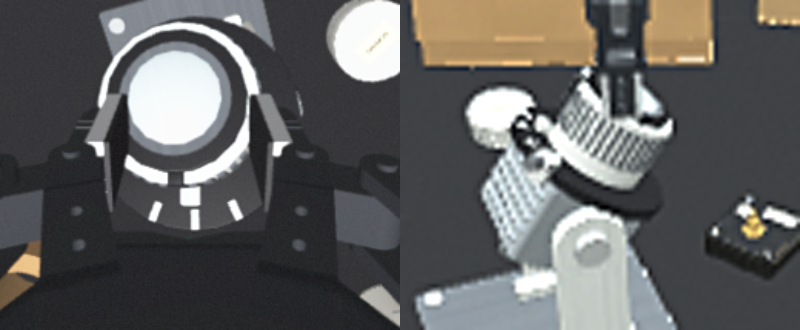

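```bash
python3 - <<'E'
from h import *
Mt=ctrl.camera_params("wrist")["tool_from_camera"]
g=np.load("geo2.npz");o,a=g["o"],g["a"]
for n in ("g1","g2","g3"):
    w=np.load(f"pics/{n}w.npz");p,d=w["p"],w["d"]
    px=[(x,y) for y in range(200,380) for x in range(100,420) if d[y,x]>0]
    P=pts("wrist",px,d,Mt)
    m=(abs(P[:,1])<.014)&(P[:,2]>-.05)&(abs(P[:,0])>.02)&(abs(P[:,0])<.06)
    W=P@rot(w["rot"]).T+w["pos"]-o; h=W@a; r=np.linalg.norm(W-np.outer(h,a),axis=1)
    m&=(r>.0335)&(h>.004)
    P=P[m]
    for s in (-1,1):
        Q=P[P[:,0]*s>0]; print(n,s,len(Q),"zmax",np.percentile(Q[:,2],[50,90,97,100]),"x",np.percentile(Q[:,0],[1,10,50,90,99]),"y",np.percentile(Q[:,1],[1,50,99]))
E
```

```text
g1 -1 578 zmax [-0.0388 -0.0256 -0.0221 -0.0167] x [-0.0449 -0.0438 -0.0316 -0.0313 -0.0311] y [-0.0115 -0.0008  0.0106]
g1 1 1350 zmax [-0.0368 -0.0229 -0.0193 -0.0152] x [0.0295 0.0298 0.0303 0.0406 0.0432] y [-0.012  -0.0073  0.0103]
g2 -1 211 zmax [-0.0411 -0.0309 -0.0278 -0.0234] x [-0.04   -0.0393 -0.0265 -0.0262 -0.0261] y [-0.0078  0.0032  0.0107]
g2 1 1140 zmax [-0.0379 -0.025  -0.021  -0.0172] x [0.0246 0.0248 0.0263 0.0359 0.0381] y [-0.0119 -0.0075  0.0102]
g3 -1 107 zmax [-0.0486 -0.042  -0.0392 -0.0344] x [-0.0237 -0.0234 -0.0223 -0.0221 -0.022 ] y [0.0021 0.0071 0.0108]
g3 1 1070 zmax [-0.0402 -0.0267 -0.0219 -0.016 ] x [0.0206 0.0208 0.0224 0.0318 0.0341] y [-0.012  -0.0075  0.0101]
```

```bash
python3 - <<'E'
from h import *
Mt=ctrl.camera_params("wrist")["tool_from_camera"]
w=np.load("pics/w1.npz");d=w["d"]
for y in range(236,300,8):
    px=[(x,y) for x in range(330,400,6)]
    P=pts("wrist",px,d,Mt)*1000
    print(y,[tuple(np.round(q).astype(int).tolist()) if q[2]<60 else "-" for q in P])
for z in(-.04,-.015,.004,.017): print(z,proj("wrist",[(.0425,-.011,z),(.0425,.011,z)],Mt).round(0).tolist())
E
```

```text
236 ['-', '-', '-', '-', '-', '-', '-', '-', '-', '-', '-', '-']
244 ['-', (42, -8, -24), (42, -11, -32), (45, -12, -33), (48, -12, -33), '-', '-', '-', '-', '-', '-', '-']
252 ['-', (42, -3, -25), (42, -8, -33), (42, -11, -40), (45, -11, -41), (47, -12, -41), (54, -7, -32), '-', '-', '-', '-', '-']
260 ['-', (42, 0, -26), (42, -4, -35), (42, -8, -42), (42, -11, -48), (45, -11, -47), (47, -12, -48), (53, -7, -40), '-', '-', '-', '-']
268 ['-', (42, 4, -27), (42, -1, -36), (42, -5, -44), (42, -9, -50), (43, -11, -54), (45, -11, -54), (47, -12, -55), (53, -7, -48), '-', '-', '-']
276 ['-', (42, 8, -29), (42, 4, -36), (42, -1, -44), (42, -5, -50), (41, -10, -57), (43, -11, -59), (44, -12, -61), (47, -11, -60), (53, -7, -54), '-', '-']
284 ['-', '-', (42, 7, -38), (42, 2, -45), (42, -2, -51), (42, -6, -57), (42, -9, -61), (45, -8, -60), (44, -13, -67), (46, -13, -67), (47, -13, -69), (50, -13, -68)]
292 ['-', '-', (42, 10, -39), (42, 5, -46), (42, 1, -52), (42, -3, -57), (43, -5, -61), (40, -12, -71), (42, -12, -71), (44, -12, -72), (45, -13, -73), (48, -12, -71)]
-0.04 [[348.0, 252.0], [344.0, 294.0]]
-0.015 [[333.0, 230.0], [330.0, 267.0]]
0.004 [[324.0, 218.0], [321.0, 251.0]]
0.017 [[319.0, 211.0], [317.0, 242.0]]
```

Measured fingertips when open are about 22 mm *behind* the reported TCP, not ahead of it. The pads were therefore above the ring and closed on the barrel. I'll open, then descend about 3.2 cm further while watching the force.

Emit:
servo_tool:
  increments: "0 0 0 0 0.7;-0.15 0 0 0 1;0 0 0 0 1;0 0 0 0 1;0 0 0 0 1;0 0 0.8 0 1;0 0 0.8 0 1;0 0 0 0 1"

```text
time_s: 6.5
eef_pos: [0.5022, 0.0886, 0.1452]
eef_rot: [-0.001, 0.638, 0.77, -0.001]
wrist_force: [0.5, 1.1, 0.0]
opening: 1.006
```

```bash
python3 look.py g4; python3 - <<'E'
from h import *
p=cv2.imread("pics/g4w.png");a=cv2.resize(p[170:384,130:390],(400,330))
s,d=ctrl.camera("side");b=cv2.resize(s[130:210,190:287,::-1],(400,330),interpolation=cv2.INTER_CUBIC)
cv2.imwrite("pics/g4x.png",np.hstack([a,b]))
E
```

```text
6.5 [0.5022 0.0886 0.1452] q [-0.0586  0.1233  1.8389 -0.      1.1817 -1.8165] xaz 100.72288907314562 1.006289783988739 [0.5407 1.1096 0.02  ] [-0.0377 -0.03    0.0218]
```

View pics/g4x.png

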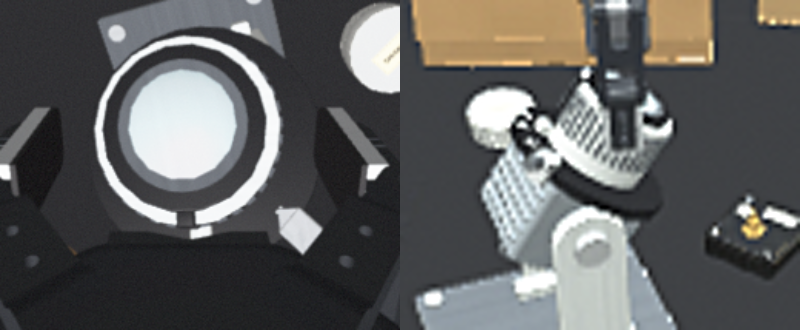

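The side view shows the fingertip about mid-ring on the axis. I'll go 1.5 cm lower, then close.

Emit:
servo_tool:
  increments: "0 0 0.8 0 1;0 0 0.7 0 1;0 0 0 0 1;0 0 0 0 0.85;0 0 0 0 0.78;0 0 0 0 0.74;0 0 0 0 0.74"

```text
time_s: 7.52
eef_pos: [0.503, 0.0894, 0.1327]
eef_rot: [-0.0, 0.638, 0.77, 0.001]
wrist_force: [-5.3, 2.9, 9.7]
opening: 0.757
```

It stopped on the ring at 0.757, which fits 64 mm. I'll firm the grip.

Emit:
servo_tool:
  increments: "0 0 0 0 0.6;0 0 0 0 0.6"

```text
time_s: 7.78
eef_pos: [0.503, 0.0894, 0.1328]
eef_rot: [-0.0, 0.638, 0.77, 0.001]
wrist_force: [-6.0, 3.0, 10.5]
opening: 0.747
```

Forces are small. Turn anticlockwise (negative yaw), gently at first.

Emit:
servo_tool:
  increments: "0 0 0 -0.05 0.6;0 0 0 -0.05 0.6;0 0 0 -0.05 0.6;0 0 0 -0.05 0.6;0 0 0 0 0.6"

```text
time_s: 8.4
eef_pos: [0.5036, 0.0883, 0.1328]
eef_rot: [0.001, 0.558, 0.83, 0.0]
wrist_force: [-5.4, 1.1, 8.7]
opening: 0.736
```

```bash
cat > look2.py <<'E'
from h import *
import sys
n=sys.argv[1]; o=ctrl.get_obs()
print(o["time_s"],o["eef_pos"],"xaz",np.degrees(np.arctan2(*rot(o["eef_rot"])[[1,0],0])),o["opening"],o["wrist_force"],o["torque"],o["q"][5])
p,d=ctrl.camera("wrist");s,_=ctrl.camera("side")
np.savez(f"pics/{n}w.npz",p=p,d=d,pos=o["eef_pos"],rot=o["eef_rot"])
a=cv2.resize(p[170:300,130:390,::-1],(500,330),interpolation=cv2.INTER_CUBIC);b=cv2.resize(s[130:210,200:272,::-1],(300,330),interpolation=cv2.INTER_CUBIC)
cv2.imwrite(f"pics/{n}.png",np.hstack([a,b]))
E
python3 look2.py t1
```

```text
8.4 [0.5036 0.0883 0.1328] xaz 112.14966436039971 0.7363959158473821 [-5.3995  1.0549  8.746 ] [-0.908   0.3031 -0.8996] -2.015580691898632
```

View pics/t1.png

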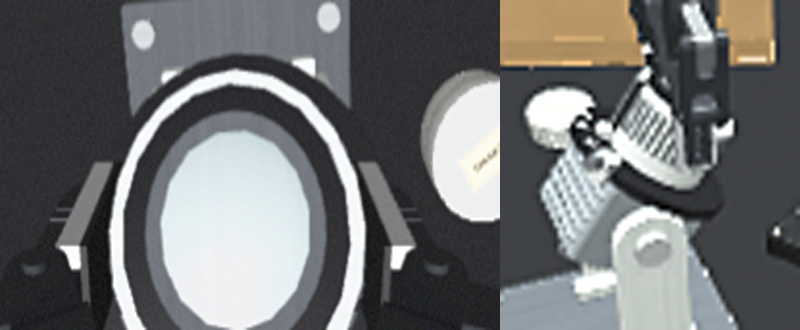

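The pads sit flat on both sides of the ring and forces stay below 10 N. Continue.

Emit:
servo_tool:
  increments: "0 0 0 -0.06 0.6;0 0 0 -0.06 0.6;0 0 0 -0.06 0.6;0 0 0 -0.06 0.6;0 0 0 -0.05 0.6;0 0 0 0 0.6"

```text
time_s: 9.25
eef_pos: [0.5052, 0.0877, 0.1326]
eef_rot: [0.003, 0.434, 0.901, 0.0]
wrist_force: [1.2, 1.5, -0.3]
opening: 0.729
```

```bash
sed -i 's/170:300,130:390/170:341,130:390/' look2.py; python3 look2.py t2
```

```text
9.25 [0.5052 0.0877 0.1326] xaz 128.60748907264897 0.7292769257996171 [ 1.1584  1.5072 -0.319 ] [-2.7401 -2.5278 -2.4795] -2.3030713779125134
```

View pics/t2.png

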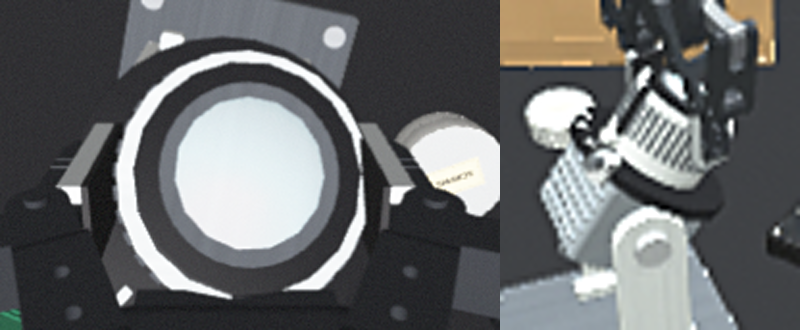

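The index is hidden behind the palm here, so I'll open and look where the ring settled.

Emit:
servo_tool:
  increments: "0 0 0 0 0.8;0 0 0 0 1;0 0 0 0 1;0 0 -2 0 1;0 0 -2 0 1;0 0 0 0 1"

```text
time_s: 10.1
eef_pos: [0.5037, 0.0887, 0.1724]
eef_rot: [0.001, 0.432, 0.902, 0.0]
wrist_force: [-0.5, -0.3, -2.0]
opening: 0.995
```

```bash
python3 look2.py t3
```

```text
10.1 [0.5037 0.0887 0.1724] xaz 128.83359522632597 0.9950358917991818 [-0.4771 -0.2697 -2.0325] [-0.0219 -0.0036 -0.0546] -2.3069409201261557
```

View pics/t3.png

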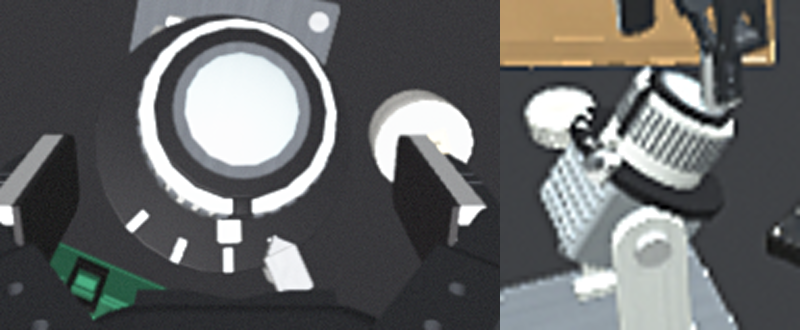

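The index is at (228,230) by the middle tick, one click short of the rider (285,262). I'll repeat: yaw back, descend, grip, turn.

Emit:
servo_tool:
  increments: "0 0 0 0.17 1;0 0 0 0.16 1;0 0 0 0.16 1;0 0 0 0 1;0 0 2 0 1;0 0 1.3 0 1;0 0 0.7 0 1;0 0 0 0 0.85;0 0 0 0 0.78;0 0 0 0 0.74"

```text
time_s: 11.45
eef_pos: [0.5029, 0.0894, 0.1326]
eef_rot: [-0.001, 0.638, 0.77, 0.0]
wrist_force: [-4.7, 2.8, 6.1]
opening: 0.75
```

Emit:
servo_tool:
  increments: "0 0 0 0 0.6;0 0 0 0 0.6;0 0 0 -0.06 0.6;0 0 0 -0.06 0.6;0 0 0 -0.06 0.6;0 0 0 -0.06 0.6"

```text
time_s: 12.2
eef_pos: [0.5042, 0.0884, 0.1324]
eef_rot: [0.001, 0.541, 0.841, 0.001]
wrist_force: [0.5, 1.1, -1.0]
opening: 0.731
```

Emit:
servo_tool:
  increments: "0 0 0 -0.06 0.6;0 0 0 -0.06 0.6;0 0 0 -0.06 0.6;0 0 0 -0.05 0.6;0 0 0 0 0.6"

```text
time_s: 12.82
eef_pos: [0.5039, 0.0872, 0.1335]
eef_rot: [0.002, 0.442, 0.897, -0.001]
wrist_force: [-8.8, -0.5, 10.0]
opening: 0.732
```

Emit:
servo_tool:
  increments: "0 0 0 0 0.8;0 0 0 0 1;0 0 0 0 1;0 0 -2 0 1;0 0 -2 0 1;0 0 0 0 1"

```text
time_s: 13.58
eef_pos: [0.5044, 0.0885, 0.1729]
eef_rot: [0.002, 0.441, 0.898, 0.001]
wrist_force: [-0.1, 0.0, 0.5]
opening: 1.001
```

```bash
python3 look2.py t4
```

```text
13.575 [0.5044 0.0885 0.1729] xaz 127.66758228666396 1.0012904371679696 [-0.148   0.0352  0.4646] [-0.0325  0.0013  0.0171] -2.2866732767623192
```

View pics/t4.png

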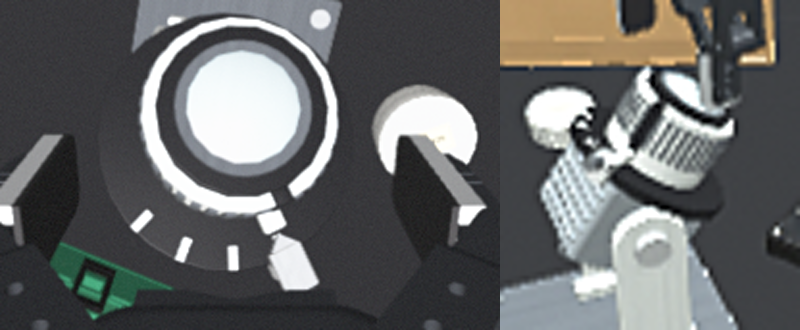

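The index (272,220) now points straight at the rider nose (283,240). I'll lift clear and measure both angles and the bystanders.

Emit:
servo_tool:
  increments: "0 0 -4 0 1;0 0 -4 0 1;0 0 -1 0.15 1;0 0 0 0.1 1;0 0 0 0 1;0 0 0 0 1;0 0 0 0 1"

```text
time_s: 14.55
eef_pos: [0.5028, 0.0885, 0.2608]
eef_rot: [-0.0, 0.549, 0.836, -0.0]
wrist_force: [0.4, -0.8, -0.9]
opening: 1.0
```

```bash
python3 - <<'E'
from h import *
obs=ctrl.get_obs();p,d=ctrl.camera("wrist");s,_=ctrl.camera("side");t,dt=ctrl.camera("top")
print(obs["time_s"],obs["eef_pos"],obs["wrist_force"],obs["opening"])
np.savez("pics/fw.npz",p=p,d=d,pos=obs["eef_pos"],rot=obs["eef_rot"])
z=p[150:270,185:325,::-1]
cv2.imwrite("pics/fz.png",cv2.resize(z,None,fx=5,fy=5,interpolation=cv2.INTER_CUBIC))
# bystander shift: side view before/after
s0=np.load("pics/side0p.npy");
for nme,(x0,y0,x1,y1) in dict(tin=(225,225,262,260),mov=(260,170,295,200),brush=(270,222,325,278)).items():
    a=s0[y0:y1,x0:x1].astype(int);b=s[y0:y1,x0:x1].astype(int);print(nme,abs(a-b).mean())
E
```

```text
14.55 [0.5028 0.0885 0.2608] [ 0.4325 -0.7606 -0.8667] 1.000171108947703
tin 0.8293436293436294
mov 0.9485714285714286
brush 0.9343073593073593
```

View pics/fz.png

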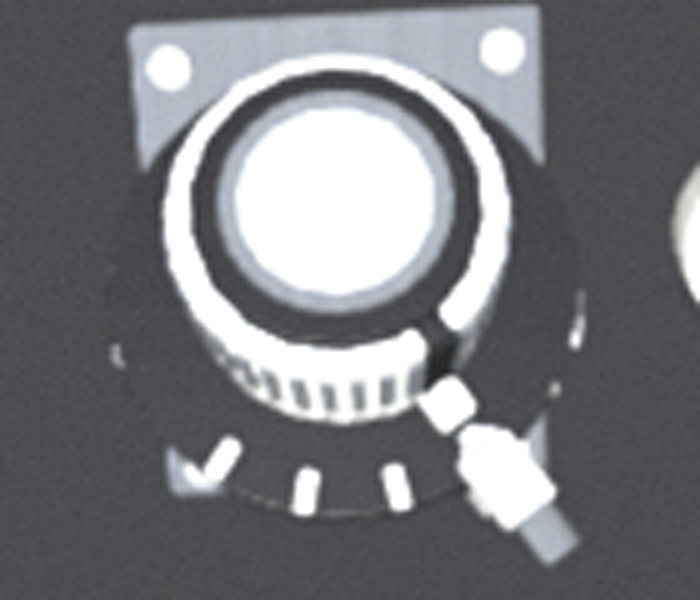

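```bash
python3 - <<'E'
from h import *
w=np.load("pics/fw.npz");M=campose("wrist",dict(eef_pos=w["pos"],eef_rot=w["rot"]))
g=np.load("geo2.npz");o,a,az=g["o"],g["a"],g["az"]
u=np.array([-np.sin(az),np.cos(az),0]);v=np.cross(a,u)
def ang(z,h):
    px=np.array(z)/5+[185,150]
    c,r=rays("wrist",px,M);t=((o+h*a-c)@a)/(r@a);X=c+r*t[:,None]-o;return np.c_[np.arctan2(X@v,X@u),np.hypot(X@u,X@v)]
print(ang([(449,404),(470,430),(505,480),(550,530)],.006))
print(ctrl.hand_in())
E
```

```text
[[2.1486 0.0363]
 [2.1529 0.0429]
 [2.1428 0.0547]
 [2.1596 0.0674]]
the job is handed in; nothing more can be done
None
```

I turned the ring two clicks anticlockwise to the rider's click, let go, lifted clear and handed the job in at about 14.7 s.

**Turning:** I gripped the collar twice from above and yawed about 0.48 rad each time. The first turn put the index at the middle tick, and the second put it at the rider.

**Last checks, with the arm clear and wrist force about 1 N:**
- **Ring:** the index is at 2.149 rad, against 2.143–2.160 rad along the rider. That is an offset of about 0.01 rad, within the 0.1 rad limit.
- **Rider:** it measured 2.167–2.175 rad before and 2.143–2.160 rad after. The difference of about 0.02 rad, or 1 mm at the nose, is within my measuring error.
- **Bystanders:** the tin, movement and brush show no change in the side picture.

**What disagreed:** my first closing was about 3 cm too high. The open fingertips measured about 22 mm behind the reported TCP, not ahead of it as described. The pads closed on the lens barrel instead of the ring, with up to about 40 N at the wrist. I opened again, and the next picture showed nothing moved. The force was on the finger pads rather than the gripper's body as far as I could see, but I could not confirm that it stayed outside the 40 N rule.

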